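Count two mixing balls out of the scoop into the scale's bowl

TASK

An ink jar in the print shop gets two steel mixing balls. Pick up the narrow metal scoop that holds four balls, tip it gradually over the bowl of the scale until exactly two balls have dropped into the bowl, then stand the scoop upright back on its cork mat with the other two balls still in it, and let go.

Things in the scene. Friction and masses are not known exactly. Their poses are not given: they have to be found in the camera images.
- scoop: Aluminium scoop 105 x 34 mm (x, y), 220 g. Origin: centre of underside, z up. Side plates 72 mm high; trough 28 mm wide, floor an arc of radius 54 about x=0, z=58 mm. Lip, open, at x=+48, z=33; -x end closed. Handle: wooden plate at x=0, 14 mm thick in x, 34 wide in y, free from z=72 to 124: pinch its +x and -x faces. At the start upright on the mat, lip to the robot side of the table within 30 deg.
- mat: Cork mat fixed on the table, 160 mm (its x) by 120 mm (its y), 4 mm thick, on which the scoop stands. Origin: centre of its underside, at table height.
- bowl_mouth (a point): Centre of the mouth of the round steel bowl on the small blue scale (170 x 150 mm), at rim height, 128 mm above the table when empty. Mouth 134 mm wide inside, bowl 46 mm deep. Another, flat scale has no bowl and is not meant.
- scale_bowl (a joint): Sinking of the scale's bowl, m: 0 empty, 0.005 per ball in it, settling in about 0.5 s. The balls (steel, 24 mm, 57 g) lie in a row in the scoop; tipped lip down (about its own +y) it lets them over the lip one at a time, at about 21, 35 and 48 degrees of tilt (4 either way); the rest roll back and stay.

How it is judged:
By the outcome, as a careful person would: the job done as asked, in the order asked, and still so for the second after the job is handed in, with the robot touching nothing.
It also fails if it takes over 67 s, if anything falls off the work surface, if the arm or the gripper's body presses on something with over 40 N, if the wrist force passes 120 N, or if a joint passes its speed limit or range.

ROBOT

A 7-joint arm with a two-finger parallel gripper is mounted at the origin on the work surface. World frame = base frame: x ahead of the robot, y to its left, z up, the work surface at z = 0. Lengths are in m, angles in rad, forces in N, time in s.
With the tool pointing down it reaches from about 0.425 to 0.875 m from the base axis. Payload 8.4 kg.
Tool frame: the origin (TCP) lies at the centre of the arm's flange, where the gripper is bolted on; the fingertips stand manip.tips_ahead ahead of it and the grasp point (between the pads) lies 155 mm ahead of it (manip.tips_ahead is the distance from the TCP to the fingertips, in m); z points along the fingers, y is the line along which they close (so a half turn about z gives the same grasp; the last joint's range is limited). The gripper opens to 85 mm and grips with 20 to 120 N. Pads are 22 mm wide; open, the fingers measure 114 mm over their backs; the gripper's body (76 mm by 85 mm) begins 54 mm behind the grasp point. The pads swing forward as they close: fully open they stand 13 mm farther back than shut.
Start: joints at [1.103, 0.333, 0.04, 1.465, -0.013, 1.343, -0.059], TCP at [0.234, -0.606, 0.405] pointing down, gripper open.
Joint ranges: [-2.58, 2.58], [-0.38, 2.09], [-1.3, 1.39], [0.25, 2.4], [-1.5, 4.64], [0.08, 2.09], [-2.65, 2.65]. Speed limits (rad/s): [2.22, 2.22, 2.79, 2.79, 3.14, 3.14, 3.14].

INTERFACE

Orientations are given as a unit quaternion [x, y, z, w].
In Python, from plant import sensors, optics, ticket, manip gives the robot as it stands. The module is installed in compiled form; this text tells all that it offers.
- The arm moves only by the shell command python3 -m pendant 'ROWS' [FORCE]. ROWS is JSON, a list of rows, each a list of 7 numbers: the closure, from -1 (fully open) to 1 (shut), so that 0 is half open, then the shift along the tool's x, y, z in mm, then the turn, a rotation vector about the tool's x, y, z in rad. In form: [[hand, x, y, z, wx, wy, wz], ...]. A call has 1 to 20 rows; each row shifts and turns the commanded pose from where the row before left it, along the tool's axes as they then stand; what a row does not reach is not made up. A row lasts 1/8 s, in which the tool goes at most 62.5 mm and 10.7 degrees, less where a joint would pass 70% of its speed; a pose out of reach is approached as far as the arm can. A call is refused whole if a number of a shift passes 62.5 or a number of a turn 0.188, either way. A call with a gripper value outside its range is refused whole. The fingers move at their own pace and stop on an object; FORCE is the grip in N (left out, the last holds). Time passes only in rows, so rows that do not move let the fingers close. It gives the time, the measured TCP pose, the force, the opening and the grip force at its end, in the units of the state.
- sensors.read_state(): the state, without advancing time (a new reading comes with each control period).
- optics.get_image(name): name is "side" or "top"; returns the picture (420x560x3 uint8, red, green, blue); there is no depth.
- optics.camera_info(name): a dict with "mtx" (3x3 intrinsics, pixels), "T" (4x4, takes a point from camera to world coordinates). Camera axes: x right, y down, z forward; pixel columns grow to the right and rows downward; lengths in m; the calibration is good to about 2 mm. A picture is of the moment at which its call begins. camera_info takes no time and is no camera call.
- ticket.close_job(): hands the job in; it is judged then, once.
The state is a dict: "time_s": time; "joint_positions": joint angles; "joint_vel": joint speeds; "joint_torque": joint torques, N m; "position": TCP position; "ee_rot": TCP orientation; "force": force on the tool from outside, world axes, zero at the start; "ft_torque": the same for the moment, N m; "gripper_width": finger opening in m; "grip_force": force on a finger pad.
Only numpy, scipy, OpenCV 4.12 (cv2) and the standard library are available. Lean on these libraries where they do the work, as an engineer would, in place of code of your own. Each camera call takes 0.05 s, during which the arm holds its last target. There are 200 camera calls.

## Working session

There is one attempt and no reset: what is moved stays moved. The work goes in short steps, Python scripts to look and compute and a shell command to move; the robot and the scene stay as the last step left them, time stands still between calls to the robot, and variables do not carry over. Pictures are saved under pics/ and viewed, at most 10 in all, crops included, and the job is handed in when it is done.

```bash
mkdir -p pics
python3 - <<'E'
from plant import sensors, optics, ticket, manip
import cv2,numpy as np
np.set_printoptions(precision=4,suppress=True)
for n in("side","top"):
    cv2.imwrite(f"pics/{n}0.png",optics.get_image(n)[:,:,::-1]); i=optics.camera_info(n); print(n,np.array(i["mtx"]),np.array(i["T"]))
print(manip.tips_ahead,sensors.read_state())
E
```

```text
side [[386.6654   0.     274.7191]
 [  0.     386.6654 210.7524]
 [  0.       0.       1.    ]] [[-0.8634 -0.3559  0.3575  0.3063]
 [-0.5045  0.6133 -0.6077  0.4337]
 [-0.003  -0.7051 -0.7091  0.6457]
 [ 0.      0.      0.      1.    ]]
top [[463.1623   0.     283.0757]
 [  0.     463.1623 211.1188]
 [  0.       0.       1.    ]] [[-0.0062 -0.996   0.0895  0.4577]
 [-0.9999  0.0054 -0.0091 -0.0152]
 [ 0.0086 -0.0896 -0.9959  1.0531]
 [ 0.      0.      0.      1.    ]]
0.1734 {'time_s': 0.1, 'joint_positions': array([ 1.1028,  0.3338,  0.0399,  1.4662, -0.0134,  1.3433, -0.0585]), 'joint_vel': array([ 0.0018, -0.0008, -0.0007, -0.0026, -0.0008,  0.0011, -0.0008]), 'joint_torque': array([  0.0041, -66.0011,   1.3708, -40.648 ,   0.0172,   0.0089,
        -0.    ]), 'position': array([ 0.2342, -0.6062,  0.4039]), 'ee_rot': array([ 0.983 ,  0.1833, -0.0002, -0.0007]), 'force': array([-0.8399, -0.1152, -0.4708]), 'ft_torque': array([ 0.0073,  0.0161, -0.0298]), 'grip_force': 0.0, 'gripper_width': 0.08569012459081424}
```

View pics/top0.png

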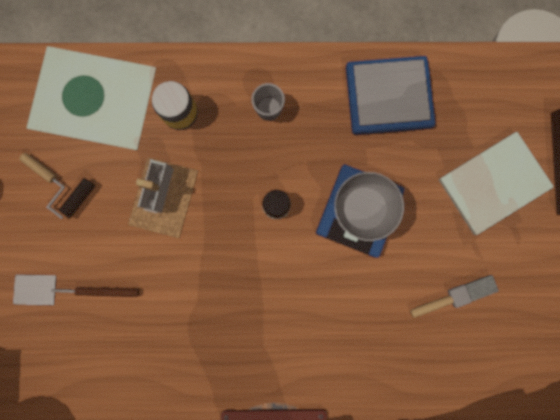

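View pics/side0.png

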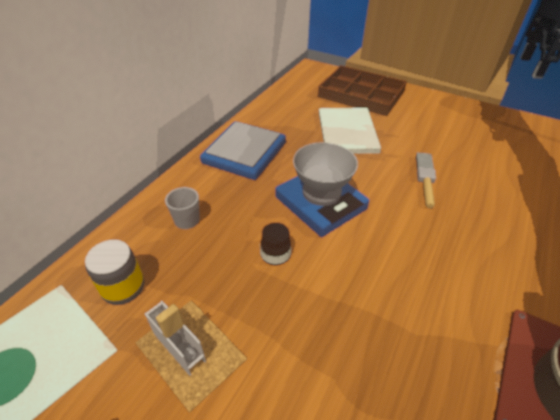

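The top view shows the scoop on the cork mat near (153,187), with the bowl on the blue scale near (369,206). The flat scale at (390,95) is the decoy. In the side view the scoop is near (175,335) and the bowl mouth near (325,163). I'll zoom in on both.

Run:
```python
import cv2,numpy as np
a=cv2.imread("pics/top0.png")[145:245,115:215]; b=cv2.imread("pics/side0.png")[290:410,120:260]
f=lambda m,s:cv2.resize(m,None,fx=s,fy=s,interpolation=cv2.INTER_CUBIC)
A=f(a,4);B=f(b,2.85);h=max(A.shape[0],B.shape[0]);c=np.zeros((h,800,3),np.uint8);c[:A.shape[0],:400]=A;c[:B.shape[0],400:400+min(400,B.shape[1])]=B[:,:400]
cv2.imwrite("pics/z0.png",c)
```

```text
(no output)
```

View pics/z0.png

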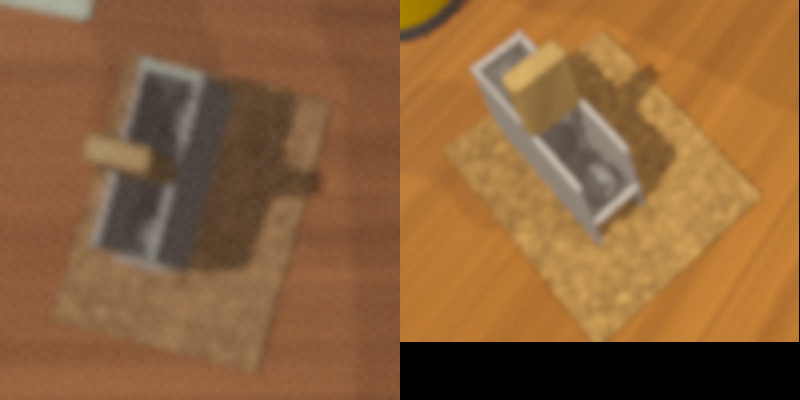

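```bash
cat > h.py <<'E'
import numpy as np,cv2
from plant import optics,sensors
np.set_printoptions(precision=4,suppress=True)
def ray(n,uv):
    i=optics.camera_info(n);T=np.array(i["T"]);d=T[:3,:3]@np.linalg.inv(i["mtx"])@np.array([*uv,1.]);return T[:3,3],d
def onplane(n,uv,z):
    o,d=ray(n,uv);return o+d*(z-o[2])/d[2]
def proj(n,p):
    i=optics.camera_info(n);T=np.linalg.inv(np.array(i["T"]));q=np.array(i["mtx"])@(T[:3,:3]@np.asarray(p)+T[:3,3]);return q[:2]/q[2]
E
python3 - <<'E'
from h import *
t=lambda x,y:((x+.5)/4+115-.5,(y+.5)/4+145-.5)
s=lambda x,y:((x-400)/2.85+120,y/2.85+290)
S=np.array([onplane("top",t(*p),.076) for p in((140,60),(203,75),(157,265),(95,247))])
H=np.array([onplane("top",t(*p),.128) for p in((90,137),(152,152),(148,172),(86,158))])
print(S,S.mean(0));print(H,H.mean(0))
d=S[2]+S[3]-S[0]-S[1];y=np.arctan2(d[1],d[0]);print("lip yaw",y,np.degrees(y),np.linalg.norm(d)/2)
e=H[1]+H[2]-H[0]-H[3];print("handle dir",np.degrees(np.arctan2(e[1],e[0])))
M=np.array([onplane("top",t(*p),.004) for p in((330,100),(255,370),(55,317))]);print("mat",M,(M[0]+M[2])/2)
c=(S.mean(0)+H.mean(0))/2
HS=np.array([onplane("side",s(*p),.128) for p in((503,75),(558,42),(574,62),(518,98))]);print("handle side",HS,HS.mean(0))
for uvs,n in((((335,206),(403,206),(369,173),(369,240)),"top"),(((293,165),(357,165),(325,146),(325,183)),"side")):
    P=np.array([onplane(n,p,.128) for p in uvs]);print(n,P,P.mean(0))
E
```

```text
[[0.6574 0.26   0.076 ]
 [0.6492 0.2263 0.076 ]
 [0.5475 0.2489 0.076 ]
 [0.5573 0.2817 0.076 ]] [0.6029 0.2542 0.076 ]
[[0.6076 0.2697 0.128 ]
 [0.5998 0.2384 0.128 ]
 [0.5897 0.2402 0.128 ]
 [0.597  0.2714 0.128 ]] [0.5985 0.2549 0.128 ]
lip yaw 2.9253205291170796 167.6085200413855 0.10330080318621511
handle dir -103.5198180844988
mat [[0.6485 0.1713 0.004 ]
 [0.4943 0.212  0.004 ]
 [0.5249 0.3253 0.004 ]] [0.5867 0.2483 0.004 ]
handle side [[0.6081 0.2695 0.128 ]
 [0.5962 0.24   0.128 ]
 [0.581  0.245  0.128 ]
 [0.5924 0.2755 0.128 ]] [0.5944 0.2575 0.128 ]
top [[ 0.5506 -0.1281  0.128 ]
 [ 0.5499 -0.2651  0.128 ]
 [ 0.6174 -0.1981  0.128 ]
 [ 0.482  -0.195   0.128 ]] [ 0.55   -0.1966  0.128 ]
side [[ 0.6031 -0.1488  0.128 ]
 [ 0.4847 -0.2173  0.128 ]
 [ 0.5731 -0.2456  0.128 ]
 [ 0.519  -0.1299  0.128 ]] [ 0.545  -0.1854  0.128 ]
```

```bash
python3 -m pendant '[[-1,32.6,-33.6,0,0,0,0],[-1,32.6,-33.6,0,0,0,0],[-1,32.6,-33.6,0,0,0,0],[-1,32.6,-33.6,0,0,0,0],[-1,32.6,-33.6,0,0,0,0],[-1,32.6,-33.6,0,0,0,0],[-1,32.6,-33.6,0,0,0,0],[-1,32.6,-33.6,0,0,0,0],[-1,32.6,-33.6,0,0,0,0],[-1,32.6,-33.6,0,0,0,0],[-1,32.6,-33.6,0,0,0,0],[-1,32.6,-33.6,0,0,0,0],[-1,32.6,-33.6,0,0,0,0],[-1,32.6,-33.6,0,0,0,0],[-1,32.6,-33.6,0,0,0,0],[-1,32.6,-33.6,0,0,0,0],[-1,32.6,-33.6,0,0,0,0],[-1,32.6,-33.6,0,0,0,0],[-1,32.6,-33.6,0,0,0,0],[-1,32.6,-33.6,0,0,0,0]]' 70
python3 -m pendant '[[-1,0,0,0,0,0,-0.163],[-1,0,0,0,0,0,-0.163],[-1,0,0,0,0,0,-0.163],[-1,0,0,0,0,0,-0.163],[-1,0,0,0,0,0,-0.163],[-1,0,0,0,0,0,-0.163],[-1,0,0,0,0,0,0],[-1,0,0,0,0,0,0]]'
cat > st.py <<'E'
from h import *
from scipy.spatial.transform import Rotation as R
import sys
s=sensors.read_state();r=R.from_quat(s["ee_rot"]);p=np.array(s["position"]);print(s["time_s"],p,"grasp",p+r.apply([0,0,.155]),"\n",r.as_matrix(),"\nF",s["force"],s["ft_torque"],s["gripper_width"],s["grip_force"],s["joint_positions"])
# target for grasp point (world) -> tool-frame shift mm
if len(sys.argv)>3: print("shift",r.inv().apply(np.array(list(map(float,sys.argv[1:4])))-p-r.apply([0,0,.155]))*1000)
E
python3 st.py .598 .256 .105
```

```text
time_s: 2.6
position: [0.6008, 0.2567, 0.4042]
ee_rot: [0.983, 0.183, -0.0, 0.0]
force: [0.1, 0.2, 0.3]
gripper_width: 0.0853
grip_force: 0.0
time_s: 3.6
position: [0.6003, 0.2554, 0.4045]
ee_rot: [0.783, 0.622, -0.0, -0.0]
force: [0.2, 0.2, 0.0]
gripper_width: 0.085
grip_force: 0.0
3.6 [0.6003 0.2554 0.4045] grasp [0.6002 0.2554 0.2495] 
 [[ 0.2258  0.9742 -0.0004]
 [ 0.9742 -0.2258 -0.    ]
 [-0.0001 -0.0004 -1.    ]] 
F [0.1685 0.1575 0.0066] [0.0398 0.0064 0.0392] 0.08502447536119724 0.0 [ 0.1474  0.4692 -0.8614  1.4224  0.3547  1.4111 -0.9438]
shift [  0.0687  -2.1905 144.4814]
```

```bash
python3 -m pendant '[[-1,0,-1,30,0,0,0],[-1,0,-1,30,0,0,0],[-1,0,0,25,0,0,0],[-1,0,0,20,0,0,0],[-1,0,0,20,0,0,0],[-1,0,0,12,0,0,0],[-1,0,0,5,0,0,0],[-1,0,0,0,0,0,0]]'
python3 - <<'E'
from h import *
a=optics.get_image("top")[130:230,100:200,::-1];b=optics.get_image("side")[250:400,80:280,::-1]
A=cv2.resize(a,(400,400),interpolation=2);B=cv2.resize(b,(400,300),interpolation=2);c=np.zeros((400,800,3),np.uint8);c[:,:400]=A;c[:300,400:]=B;cv2.imwrite("pics/g1.png",c)
E
python3 st.py
```

```text
time_s: 4.6
position: [0.5984, 0.2561, 0.2629]
ee_rot: [0.782, 0.624, 0.0, -0.0]
force: [0.5, 0.2, 0.9]
gripper_width: 0.0853
grip_force: 0.0
4.7 [0.5985 0.2562 0.2635] grasp [0.5987 0.2563 0.1085] 
 [[ 0.2223  0.975   0.001 ]
 [ 0.975  -0.2223  0.0005]
 [ 0.0007  0.0008 -1.    ]] 
F [ 0.5534 -0.5439  0.2281] [-0.0145  0.005   0.0157] 0.08532724122689501 0.0 [ 0.1235  0.5748 -0.8128  1.5866  0.4429  1.1724 -1.0075]
```

View pics/g1.png

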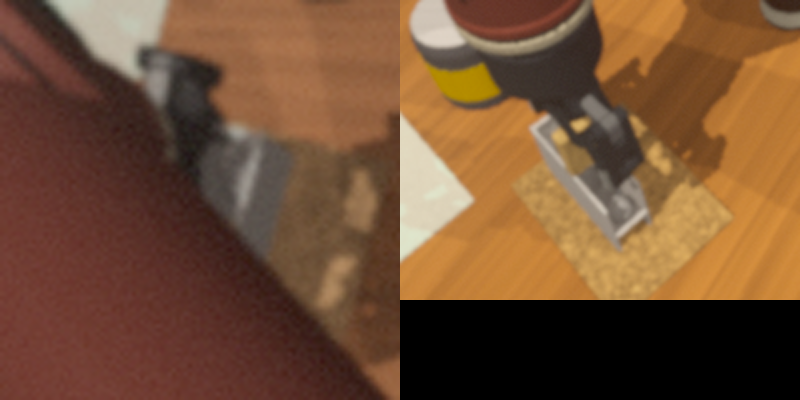

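The fingers straddle the handle: the far one is at about (175,85) in the top crop and the near one at (610,140) in the side crop. I'll close in stages, then lift gently.

```bash
python3 -m pendant '[[0,0,0,0,0,0,0],[0.3,0,0,0,0,0,0],[0.5,0,0,0,0,0,0],[0.6,0,0,0,0,0,0],[0.7,0,0,0,0,0,0],[0.8,0,0,0,0,0,0],[1,0,0,0,0,0,0],[1,0,0,0,0,0,0],[1,0,0,0,0,0,0],[1,0,0,0,0,0,0]]' 80
python3 st.py
```

```text
time_s: 5.95
position: [0.5984, 0.256, 0.2629]
ee_rot: [0.782, 0.624, 0.0, 0.0]
force: [0.8, 0.8, 1.2]
gripper_width: 0.0129
grip_force: 78.4
5.95 [0.5984 0.256  0.2629] grasp [0.5984 0.2561 0.1079] 
 [[ 0.2222  0.975   0.0003]
 [ 0.975  -0.2222  0.0002]
 [ 0.0002  0.0002 -1.    ]] 
F [0.7602 0.785  1.193 ] [ 0.139  -0.0929 -0.0114] 0.01286618429374992 78.42273116111755 [ 0.1235  0.5753 -0.8125  1.5872  0.443   1.1721 -1.0075]
```

```bash
python3 -m pendant '[[1,0,0,-2,0,0,0],[1,0,0,-5,0,0,0],[1,0,0,-10,0,0,0],[1,0,0,-16,0,0,0],[1,0,0,-20,0,0,0],[1,0,0,-20,0,0,0],[1,0,0,-20,0,0,0],[1,0,0,-18,0,0,0],[1,0,0,-12,0,0,0],[1,0,0,-7,0,0,0],[1,0,0,-3,0,0,0],[1,0,0,0,0,0,0]]'
python3 -m pendant '[[1,-5,1.3,0,0,0,0],[1,-10,2.6,0,0,0,0],[1,-15,3.9,0,0,0,0],[1,-20,5.2,0,0,0,0],[1,-29,7.6,0,0,0,0],[1,-29,7.6,0,0,0,0],[1,-29,7.6,0,0,0,0],[1,-29,7.6,0,0,0,0],[1,-29,7.6,0,0,0,0],[1,-29,7.6,0,0,0,0],[1,-29,7.6,0,0,0,0],[1,-29,7.6,0,0,0,0],[1,-29,7.6,0,0,0,0],[1,-29,7.6,0,0,0,0],[1,-29,7.6,0,0,0,0],[1,-29,7.6,0,0,0,0],[1,-20,5.2,0,0,0,0],[1,-15,3.9,0,0,0,0],[1,-10,2.6,0,0,0,0],[1,-5,1.3,0,0,0,0]]'
python3 -m pendant '[[1,0,0,0,0,0,0],[1,0,0,0,0,0,0],[1,0,0,0,0,0,0],[1,0,0,0,0,0,0]]'
python3 - <<'E'
from h import *
a=optics.get_image("top")[130:280,290:490,::-1];b=optics.get_image("side")[60:240,240:440,::-1]
c=np.zeros((400,800,3),np.uint8);c[:300,:400]=cv2.resize(a,(400,300),interpolation=2);c[:360,400:]=cv2.resize(b,(400,360),interpolation=2);cv2.imwrite("pics/b1.png",c)
E
python3 st.py
```

```text
time_s: 7.45
position: [0.5983, 0.256, 0.3954]
ee_rot: [0.782, 0.624, -0.0, -0.0]
force: [-0.2, -0.0, -5.0]
gripper_width: 0.0131
grip_force: 78.1
time_s: 9.95
position: [0.6131, -0.2069, 0.3957]
ee_rot: [0.782, 0.624, 0.0, -0.0]
force: [-0.3, 0.1, -5.5]
gripper_width: 0.0134
grip_force: 78.1
time_s: 10.45
position: [0.6131, -0.2065, 0.3958]
ee_rot: [0.782, 0.624, 0.0, 0.0]
force: [1.0, -0.0, -4.3]
gripper_width: 0.0131
grip_force: 78.1
10.55 [ 0.613  -0.2067  0.3957] grasp [ 0.613  -0.2067  0.2407] 
 [[ 0.222   0.9751 -0.    ]
 [ 0.9751 -0.222   0.    ]
 [ 0.     -0.     -1.    ]] 
F [ 0.1761 -0.2321 -4.2276] [ 0.0142  0.0446 -0.0402] 0.013167946973761974 78.1191873550415 [ 0.8023  0.4263 -0.7368  1.4534  0.2873  1.372  -0.1703]
```

View pics/b1.png

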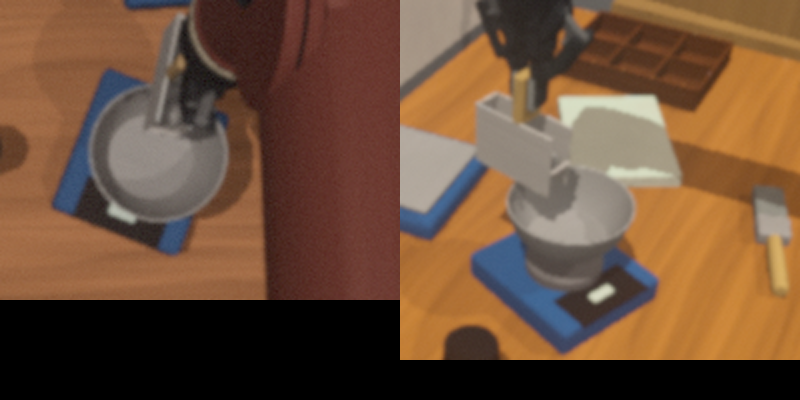

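The scoop's lip is over the bowl at about (170,125) in the top crop, and it clears the rim in the side crop. Next I tilt about the lip.

```bash
python3 -m pendant '[[1,0,-4,-0.8,-0.0175,0,0],[1,0,-7.9,-1.5,-0.0349,0,0],[1,0,-7.9,-1.5,-0.0349,0,0],[1,0,-7.9,-1.5,-0.0349,0,0],[1,0,-7.9,-1.5,-0.0349,0,0],[1,0,-7.9,-1.5,-0.0349,0,0],[1,0,-7.9,-1.5,-0.0349,0,0],[1,0,-4,-0.8,-0.0175,0,0],[1,0,-4,-0.8,-0.0175,0,0],[1,0,-4,-0.8,-0.0175,0,0],[1,0,-4,-0.8,-0.0175,0,0],[1,0,-2,-0.4,-0.0088,0,0]]'
cat > chk.py <<'E'
from h import *
import sys
from scipy.spatial.transform import Rotation as R
F=[];ims=[]
for k in range(6):
    ims.append(optics.get_image("side" if k%2 else "top"));F.append(sensors.read_state()["force"])
s=sensors.read_state();m=R.from_quat(s["ee_rot"]).as_matrix()
print(s["time_s"],"tilt",np.degrees(np.arccos(-m[2,2])),"F",np.mean(F,0),np.std(F,0)[2],s["position"],s["gripper_width"],s["grip_force"])
top=np.mean(ims[0::2],0).astype(np.uint8);side=np.mean(ims[1::2],0).astype(np.uint8)
c=np.zeros((400,800,3),np.uint8);c[:,:400]=cv2.resize(top[150:250,310:410,::-1],(400,400),interpolation=2);c[:,400:]=cv2.resize(side[90:230,260:400,::-1],(400,400),interpolation=2)
cv2.imwrite(f"pics/{sys.argv[1]}.png",c);np.save(sys.argv[1],side);np.save(sys.argv[1]+"t",top)
E
python3 chk.py c18
```

```text
time_s: 12.05
position: [0.5442, -0.1911, 0.3994]
ee_rot: [0.773, 0.616, 0.095, 0.119]
force: [-0.5, -0.3, -4.8]
gripper_width: 0.0133
grip_force: 78.2
12.35 tilt 17.509174074464976 F [-0.0855  0.2628 -4.25  ] 0.37051700009301053 [ 0.5446 -0.1912  0.3994] 0.013294503737236051 78.18600654602051
```

```bash
python3 -m pendant '[[1,0,-4,-0.8,-0.0175,0,0],[1,0,-4,-0.8,-0.0175,0,0],[1,0,-4,-0.8,-0.0175,0,0],[1,0,-4,-0.8,-0.0175,0,0],[1,0,-4,-0.8,-0.0175,0,0],[1,0,-4,-0.8,-0.0175,0,0],[1,0,-4,-0.8,-0.0175,0,0],[1,0,0,0,0,0,0],[1,0,0,0,0,0,0],[1,0,0,0,0,0,0],[1,0,0,0,0,0,0]]'
cat > cmp.py <<'E'
from h import *
import sys
a,b=[cv2.cvtColor(np.load(f+".npy"),cv2.COLOR_RGB2GRAY).astype(np.float32) for f in sys.argv[1:3]]
for n,(x0,x1,y0,y1) in {"front rim":(305,350,172,192),"body R":(330,362,160,195),"scale":(300,365,200,228)}.items():
    t=cv2.resize(a[y0:y1,x0:x1],None,fx=4,fy=4,interpolation=2);w=cv2.resize(b[y0-6:y1+6,x0-6:x1+6],None,fx=4,fy=4,interpolation=2)
    r=cv2.matchTemplate(w,t,cv2.TM_CCOEFF_NORMED);_,v,_,l=cv2.minMaxLoc(r);print(n,(l[0]-24)/4,(l[1]-24)/4,v)
p=proj("side",(.549,-.193,.128));print("exp px per 5mm",proj("side",(.549,-.193,.123))-p)
E
python3 chk.py c25; python3 cmp.py c18 c25
```

```text
time_s: 13.72
position: [0.5172, -0.1849, 0.3949]
ee_rot: [0.764, 0.609, 0.133, 0.166]
force: [-0.1, -0.1, -3.8]
gripper_width: 0.0133
grip_force: 78.3
14.025 tilt 24.53793045492852 F [ 0.2926  0.1135 -3.6423] 0.39507850582635234 [ 0.5171 -0.185   0.3949] 0.012621940253933954 78.30801129341125
front rim -0.25 1.75 0.991452157497406
body R 0.0 1.75 0.9563027620315552
scale 0.0 0.0 0.9991026520729065
exp px per 5mm [-0.2049  1.8334]
```

View pics/c25.png

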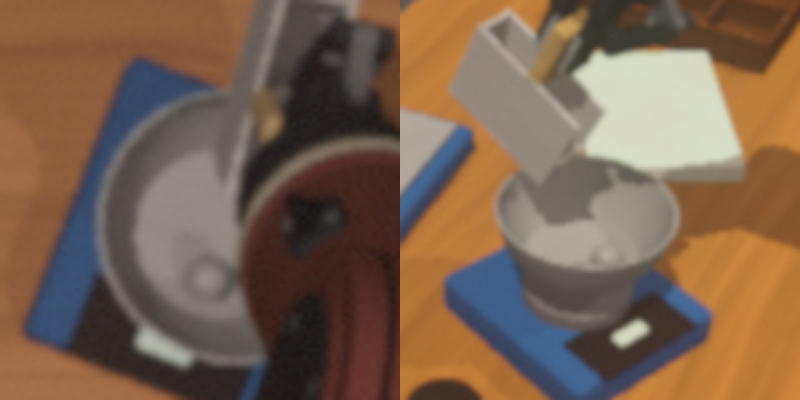

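One ball lies in the bowl, at (208,278) in the top crop and (605,255) in the side crop. The bowl rim sank 1.75 px, which matches one ball. I'll tilt further.

```bash
python3 -m pendant '[[1,0,-4,-0.8,-0.0175,0,0],[1,0,-4,-0.8,-0.0175,0,0],[1,0,-4,-0.8,-0.0175,0,0],[1,0,-4,-0.8,-0.0175,0,0],[1,0,-4,-0.8,-0.0175,0,0],[1,0,-4,-0.8,-0.0175,0,0],[1,0,-4,-0.8,-0.0175,0,0],[1,0,-4,-0.8,-0.0175,0,0],[1,0,-4,-0.8,-0.0175,0,0],[1,0,0,0,0,0,0],[1,0,0,0,0,0,0],[1,0,0,0,0,0,0],[1,0,0,0,0,0,0]]'
python3 chk.py c33; python3 cmp.py c18 c33
```

```text
time_s: 15.65
position: [0.483, -0.1772, 0.384]
ee_rot: [0.748, 0.597, 0.18, 0.226]
force: [0.1, 0.4, -2.8]
gripper_width: 0.0129
grip_force: 78.4
15.95 tilt 33.56914723914611 F [ 0.1262 -0.0283 -3.3097] 0.4646618257052537 [ 0.4829 -0.1772  0.3841] 0.01344309969884582 78.47137570381165
front rim 0.0 2.0 0.9884980320930481
body R -0.25 2.25 0.9233111143112183
scale 0.0 0.0 0.9988752007484436
exp px per 5mm [-0.2049  1.8334]
```

```bash
python3 -m pendant '[[1,0,0,0,0,0,0],[1,0,0,0,0,0,0],[1,0,0,0,0,0,0],[1,0,0,0,0,0,0]]'
python3 chk.py c33b; python3 cmp.py c18 c33b;python3 cmp.py c25 c33b
```

```text
time_s: 16.45
position: [0.4828, -0.1772, 0.384]
ee_rot: [0.748, 0.597, 0.18, 0.226]
force: [0.1, -0.1, -2.5]
gripper_width: 0.013
grip_force: 78.5
16.75 tilt 33.557441611905574 F [-0.0374  0.1824 -2.9509] 0.24508083112916995 [ 0.4828 -0.1772  0.384 ] 0.013237320415253244 78.4705924987793
front rim 0.0 3.75 0.9549295902252197
body R -0.5 3.75 0.9255273938179016
scale 0.0 0.0 0.9955695867538452
exp px per 5mm [-0.2049  1.8334]
front rim 0.75 2.0 0.9464021921157837
body R -0.25 2.0 0.9709523320198059
scale 0.0 0.0 0.9977829456329346
exp px per 5mm [-0.2049  1.8334]
```

The rim has sunk 3.75 px, so exactly two balls are in the bowl. I'll tilt back now.

```bash
python3 -m pendant '[[1,0,4,0.8,0.0175,0,0],[1,0,7.9,1.8,0.0349,0,0],[1,0,7.9,1.8,0.0349,0,0],[1,0,7.9,1.8,0.0349,0,0],[1,0,7.9,1.8,0.0349,0,0],[1,0,7.9,1.8,0.0349,0,0],[1,0,7.9,1.8,0.0349,0,0],[1,0,7.9,1.8,0.0349,0,0],[1,0,7.9,1.8,0.0349,0,0],[1,0,7.9,1.8,0.0349,0,0],[1,0,7.9,1.8,0.0349,0,0],[1,0,7.9,1.8,0.0349,0,0],[1,0,7.9,1.8,0.0349,0,0],[1,0,7.9,1.8,0.0349,0,0],[1,0,7.9,1.8,0.0349,0,0],[1,0,7.9,1.8,0.0349,0,0],[1,0,5.9,1.3,0.026,0,0],[1,0,4,0.8,0.0175,0,0],[1,0,0,0,0,0,0],[1,0,0,0,0,0,0]]'
python3 chk.py c0; python3 cmp.py c18 c0; python3 st.py .5984 .2561 .2407
```

```text
time_s: 19.25
position: [0.6127, -0.2067, 0.3958]
ee_rot: [0.782, 0.624, 0.0, 0.001]
force: [0.9, 0.7, -4.1]
gripper_width: 0.0133
grip_force: 78.4
19.55 tilt 0.08558327479554301 F [-0.2236  0.1993 -3.3045] 0.44175871734968314 [ 0.6127 -0.2068  0.3959] 0.012989724419186843 78.33852767944336
front rim 0.0 3.75 0.9552747011184692
body R 0.0 3.0 0.9632561206817627
scale 0.0 0.0 0.9955013394355774
exp px per 5mm [-0.2049  1.8334]
19.55 [ 0.6127 -0.2068  0.3959] grasp [ 0.6129 -0.2069  0.2409] 
 [[ 0.2223  0.975   0.0014]
 [ 0.975  -0.2223 -0.0006]
 [-0.0002  0.0015 -1.    ]] 
F [-0.6987  0.0515 -3.196 ] [-0.0111  0.0367  0.0328] 0.012989724419186843 78.33852767944336 [ 0.8193  0.4313 -0.7612  1.4539  0.2989  1.3734 -0.1781]
shift [ 448.1718 -117.0399   -0.0677]
```

View pics/c0.png

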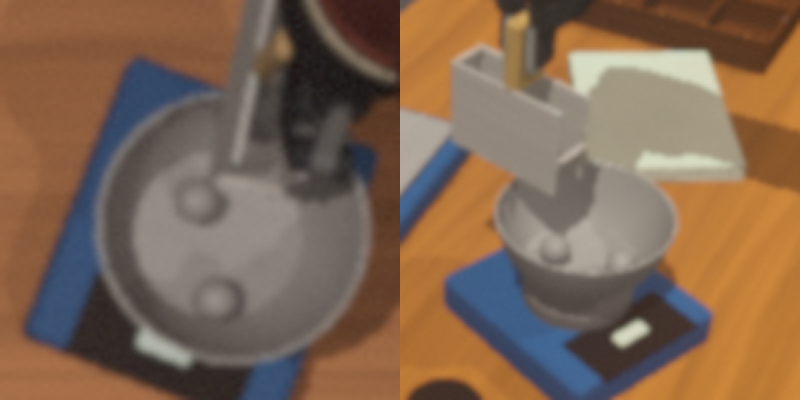

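Both balls are visible in the bowl, at (200,200) and (218,300) in the top crop, and the scoop is level. I'll carry it back and lower it.

```bash
python3 -m pendant '[[1,5,-1.3,0,0,0,0],[1,10,-2.6,0,0,0,0],[1,15,-3.9,0,0,0,0],[1,20,-5.2,0,0,0,0],[1,29,-7.6,0,0,0,0],[1,29,-7.6,0,0,0,0],[1,29,-7.6,0,0,0,0],[1,29,-7.6,0,0,0,0],[1,29,-7.6,0,0,0,0],[1,29,-7.6,0,0,0,0],[1,29,-7.6,0,0,0,0],[1,29,-7.6,0,0,0,0],[1,29,-7.6,0,0,0,0],[1,29,-7.6,0,0,0,0],[1,29,-7.6,0,0,0,0],[1,29,-7.6,0,0,0,0],[1,20,-5.2,0,0,0,0],[1,15,-3.9,0,0,0,0],[1,10,-2.6,0,0,0,0],[1,5,-1.3,0,0,0,0]]'
python3 -m pendant '[[1,0,0,0,0,0,0],[1,0,0,3,0,0,0],[1,0,0,7,0,0,0],[1,0,0,14,0,0,0],[1,0,0,20,0,0,0],[1,0,0,20,0,0,0],[1,0,0,20,0,0,0],[1,0,0,18,0,0,0],[1,0,0,12,0,0,0],[1,0,0,6,0,0,0],[1,0,0,4,0,0,0],[1,0,0,2,0,0,0],[1,0,0,2,0,0,0],[1,0,0,0,0,0,0],[1,0,0,0,0,0,0]]'
python3 st.py .5984 .2561 .1079
```

```text
time_s: 22.05
position: [0.598, 0.2565, 0.3956]
ee_rot: [0.782, 0.624, 0.0, 0.0]
force: [-0.4, -0.4, -3.3]
gripper_width: 0.0132
grip_force: 78.4
time_s: 23.92
position: [0.5983, 0.256, 0.2678]
ee_rot: [0.782, 0.624, 0.001, 0.001]
force: [-0.1, 0.4, -2.8]
gripper_width: 0.0131
grip_force: 78.4
23.925 [0.5983 0.256  0.2678] grasp [0.5985 0.256  0.1128] 
 [[ 0.2222  0.975   0.0014]
 [ 0.975  -0.2222 -0.0001]
 [ 0.0002  0.0014 -1.    ]] 
F [-0.1183  0.4397 -2.8221] [-0.0104 -0.01   -0.0053] 0.013130766162634476 78.35294365882874 [ 0.1375  0.5771 -0.8343  1.583   0.4528  1.1837 -1.0138]
shift [ 0.0557 -0.1303  4.907 ]
```

```bash
python3 -m pendant '[[1,0,0,2,0,0,0],[1,0,0,1,0,0,0],[1,0,0,1,0,0,0],[1,0,0,0.6,0,0,0],[1,0,0,0,0,0,0],[1,0,0,0,0,0,0]]'; python3 st.py .5984 .2561 .1079
```

```text
time_s: 24.68
position: [0.5982, 0.256, 0.263]
ee_rot: [0.782, 0.624, 0.0, 0.0]
force: [0.6, -0.1, -2.7]
gripper_width: 0.013
grip_force: 78.3
24.675 [0.5982 0.256  0.263 ] grasp [0.5984 0.256  0.108 ] 
 [[ 0.2221  0.975   0.0011]
 [ 0.975  -0.2221 -0.0002]
 [ 0.0001  0.0011 -1.    ]] 
F [ 0.5866 -0.1226 -2.6779] [0.0369 0.0514 0.0954] 0.012954898251621893 78.33379626274109 [ 0.1358  0.5818 -0.8318  1.5872  0.4565  1.1763 -1.0164]
shift [ 0.0944 -0.0214  0.0989]
```

```bash
python3 -m pendant '[[1,0,0,0.5,0,0,0],[1,0,0,0.3,0,0,0],[1,0,0,0,0,0,0]]'; python3 st.py .5984 .2561 .1079|grep F
```

```text
time_s: 25.05
position: [0.5983, 0.2561, 0.2629]
ee_rot: [0.782, 0.624, 0.001, 0.001]
force: [-1.9, -2.1, 5.4]
gripper_width: 0.0133
grip_force: 79.6
F [-1.9092 -2.1053  5.4331] [-0.3754  0.6222  0.0054] 0.013322272706034768 79.64195966720581 [ 0.1356  0.5819 -0.8317  1.5873  0.457   1.1757 -1.0169]
```

It is in contact and lightly seated. I'll open gradually and retreat straight up.

```bash
python3 -m pendant '[[1,0,0,0,0,0,0],[0.7,0,0,0,0,0,0],[0.5,0,0,0,0,0,0],[0.2,0,0,0,0,0,0],[-0.2,0,0,0,0,0,0],[-0.6,0,0,0,0,0,0],[-0.6,0,0,0,0,0,0],[-0.6,0,0,0,0,0,0],[-0.6,0,0,0,0,0,0]]' 20
python3 -m pendant '[[-0.6,0,0,-5,0,0,0],[-0.6,0,0,-10,0,0,0],[-0.6,0,0,-20,0,0,0],[-0.6,0,0,-30,0,0,0],[-0.6,0,0,-30,0,0,0],[-0.6,0,0,-30,0,0,0],[-0.6,0,0,-20,0,0,0],[-0.6,-40,0,0,0,0,0],[-0.6,-40,0,0,0,0,0],[-0.6,-40,0,0,0,0,0],[-0.6,-40,0,0,0,0,0],[-0.6,-20,0,0,0,0,0],[-0.6,0,0,0,0,0,0],[-0.6,0,0,0,0,0,0],[-0.6,0,0,0,0,0,0],[-0.6,0,0,0,0,0,0]]'
python3 - <<'E'
from h import *
a=optics.get_image("top")[145:245,115:215,::-1];s=optics.get_image("side")[:,:,::-1]
np.save("end",s[:,:,::-1])
c=np.zeros((400,800,3),np.uint8);c[:,:400]=cv2.resize(a,(400,400),interpolation=2);c[:342,400:]=cv2.resize(s[290:410,120:260],(400,342),interpolation=2);cv2.imwrite("pics/e1.png",c)
E
python3 cmp.py c18 end
```

```text
time_s: 26.18
position: [0.5982, 0.256, 0.2622]
ee_rot: [0.782, 0.624, 0.0, 0.0]
force: [-0.5, -1.0, -0.1]
gripper_width: 0.0683
grip_force: 0.0
time_s: 28.18
position: [0.5581, 0.0815, 0.4072]
ee_rot: [0.781, 0.624, 0.0, 0.0]
force: [-0.5, -0.2, -0.8]
gripper_width: 0.0684
grip_force: 0.0
front rim -0.25 3.25 0.9025002717971802
body R -6.0 4.25 0.7228386402130127
scale 0.0 0.0 0.9175519347190857
exp px per 5mm [-0.2049  1.8334]
```

View pics/e1.png

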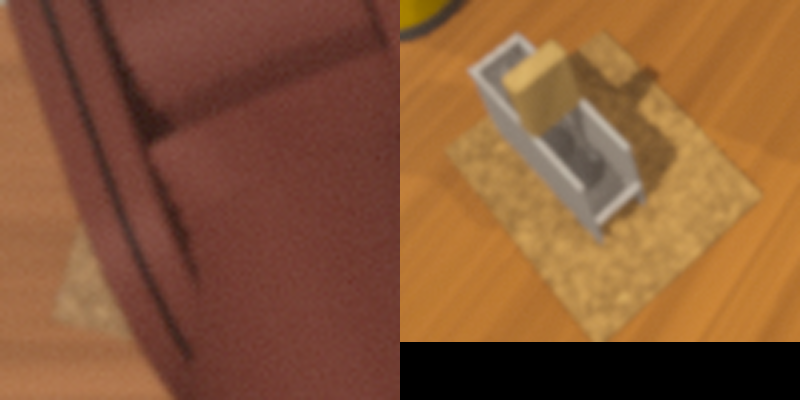

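The scoop stands upright on the mat at (555,140) in the side crop. Nothing touches it, and a ball is visible deep in the trough at (580,150). I'll hand in.

```bash
python3 -c "
from plant import ticket
print(ticket.close_job())"
```

```text
the job is handed in; nothing more can be done
None
```

Job handed in: exactly two balls are in the scale's bowl (camera and rim sinking agree), and the scoop stands upright and released on its cork mat with the other two still in it (only one of them was visible in the last picture), at about 28 s of the 67 s limit.

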